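# Glaze the porthole lamp: lay in the painted roundel, screw its ring home and ease it

### The job

Fit the painted glass roundel into the brass porthole lamp: its faces have been cleaned, so carry it by its edge only and lay it flat in the seat at the lamp's mouth. Then screw the knurled brass ring on over it, clockwise, until it is tight down on the glass (firmly, but without force that would crack it), back it off a quarter turn so that the glass lies free and its pattern can still be turned into line, and finish there still gripping the ring, leaving the tools round about alone.

Things in the scene. Friction and masses are not known exactly. Their poses are not given: they have to be found in the camera images.
- lamp: Brass porthole lamp lying face up, screwed to a plywood board (104 x 100 x 12 mm), cannot move. Origin: centre of the board's underside, on the lamp's axis; z up; x runs through the two dark index marks on opposite sides of the flange (a half turn looks the same). Heights over the origin: flange (radius 44 mm) to 17 mm, drum (radius 31) to 38 mm, above it the threaded neck (radius 21.6)
- lamp_seat (a point): Centre of the flat glass seat in the lamp's mouth, 58 mm above the lamp's origin. A rolled rim stands 2 mm above the seat round it (inner radius 19.8 mm, outer 21.6 mm)
- lamp_thread (a point): On the lamp's axis at the upper end of its thread, 56.5 mm above the lamp's origin. Coarse right-handed round thread with two starts, outer radius 25.8 mm, lead 12 mm per turn, 0.6 mm axial play
- roundel: Amber glass disc, diameter 37 mm, 10 mm thick, 30 g, edge bevelled 1.5 mm above and below, dark rosette painted on its upper face. Origin: centre of its underside; z towards the painted face. It lies painted side up across the batten. Once seated its lowest 2 mm are inside the rim, so hold it only by the upper 8 mm of its edge; fingers must never touch its upper or under face
- batten: Light wooden offcut 18 x 70 x 10 mm, loose, lying flat under the roundel. Origin: centre of its underside; its own y axis runs along its length. The roundel overhangs it by about 9 mm on either long side
- ring: Knurled brass retaining ring, 190 g, outer diameter 62 mm, 24 mm high, bore radius 27 mm, open below; a 3 mm lip at the top leaves an opening of radius 15 mm and bears on the glass. Origin: centre of its lower rim; z up; x runs through the two dark index marks on its top (a half turn looks the same). It stands right way up on the worktop. Screws on clockwise seen from above
- ring_top (a point): Centre of the ring's top, 24 mm above its origin. When tight on the glass the ring's origin is 47 mm above the lamp's and its marks are in line with the lamp's, give or take 15 degrees (harder turns it further). Gripped with 20 N the fingers slip on it before it overloads the glass; 60 N can crack it. A quarter turn back lifts it 3 mm and puts its marks square to the lamp's
- ring_lugs (a point): On the ring's axis 2.5 mm above its origin, level with the lowest of the lugs in its bore (inner radius 23.2 mm). Set on the neck at any angle, the lugs rest on the thread and run in when turned clockwise. It rests lowest, origin 53 mm over the lamp's, with its marks 5 to 25 degrees anticlockwise of the lamp's; from there it is tight after a half turn plus that angle
- screwdriver: Bystander: yellow-handled screwdriver, 198 mm long, lying to the right of the lamp; leave it where it is
- pencil: Bystander: red pencil, 151 mm long, lying near the front edge; leave it where it is
- brush: Bystander: flat paint brush with wooden handle, 233 mm long, lying near the front edge to the left; leave it where it is
Not all that is in view belongs to the job. Leave any purple or red look-alike of the roundel alone.

How it is judged:
By the outcome, as a careful person would: the job done as asked, in the order asked, and still so for the second after the job is handed in, while the arm keeps its last pose, push and grip.
It also fails if it takes over 72 s, if anything falls off the work surface, if the arm or the gripper's body presses on something with over 40 N, if the wrist force passes 120 N, or if a joint passes its speed limit or range.

### The arm

A 7-joint arm with a two-finger parallel gripper is mounted at the origin on a cart in front of the work surface, level with it; the furniture and walls round the work are solid. World frame = base frame: x ahead of the robot, y to its left, z up, the work surface at z = 0. Lengths are in m, angles in rad, forces in N, time in s.
With the tool pointing down it reaches from about 0.425 to 0.8 m from the base axis. Payload 8.3 kg.
Tool frame: the origin (TCP) lies midway between the tips of the shut fingers; the grasp point (between the pads) lies 19 mm behind it; z points along the fingers, y is the direction in which the jaws open and shut (so a half turn about z gives the same grasp; the last joint's range is limited). The gripper opens to 85 mm and grips with 20 to 120 N. Pads are 22 mm wide; open, the fingers measure 114 mm over their backs; the gripper's body (76 mm by 85 mm) begins 54 mm behind the grasp point. The pads swing forward as they close: fully open they stand 13 mm farther back than shut.
Start: joints at [-1.375, 0.383, 0.016, 1.37, -0.006, 1.388, -0.046], TCP at [0.16, 0.604, 0.199] pointing down, gripper open.
Joint ranges: [-2.95, 2.95], [-0.25, 2.06], [-1.52, 1.56], [0.18, 2.33], [-1.44, 4.58], [0.02, 2.06], [-3.01, 3.01]. Speed limits (rad/s): [2.39, 2.39, 3.01, 3.01, 3.14, 3.14, 3.14].

### API

Orientations are given as a 3x3 rotation matrix whose columns are the frame's x, y, z axes.
In Python, from workcell import r, vision gives the robot as it stands. The module is installed in compiled form; this text tells all that it offers.
- The arm moves only by the tool move_arm, never from a script. Its arguments are lists of equal length, an entry for each row: "travel": the shift along the world's x, y, z in units of 0.12 m (1.0 is 0.12 m), a list of three; "rotation": the turn, a rotation vector about the world's x, y, z in units of 360 degrees (1.0 is 360 degrees), a list of three; "grip": the closure, from 0 (fully open) to 1 (shut). In form: {"travel": [[tx, ty, tz], ...], "rotation": [[rx, ry, rz], ...], "grip": [grip, ...]}. A call has 1 to 20 rows; each row is the pose to reach, as a shift and turn from the pose commanded when the call began, turning the shorter way round; what a row does not reach only later rows make up. A row lasts 1/8 s, in which the tool goes at most 62.5 mm and 10.7 degrees, less where a joint would pass 70% of its speed; a pose out of reach is approached as far as the arm can. A call with a number of a shift or a turn outside -1 to 1 is refused whole. A call with a gripper value outside its range is refused whole. The fingers move at their own pace and stop on an object; "force" is the grip in N (left out, the last holds). Time passes only in rows, so rows that repeat a pose let the fingers close. It gives the time, the measured TCP pose, the force and the opening at its end, in the units of the state.
- r.read_state(): the state, without advancing time (a new reading comes with each control period).
- vision.get_image(name): name is "side" or "top" or "wrist"; returns the picture (400x640x3 uint8, red, green, blue); there is no depth.
- vision.camera_info(name): a dict with "fovy" (degrees; the focal length in pixels is half the picture's height over the tangent of half this angle, whatever the lens; pixels are square), "cx", "cy" (the principal point, pixels), "dist" ([k1, k2, p1, p2, k3] as OpenCV has them; the pictures are not rectified), "rvec" (rotation vector, rad) and "tvec" (3), from world to camera coordinates, as OpenCV has them. Camera axes: x right, y down, z forward; pixel columns grow to the right and rows downward; lengths in m; the calibration is good to about 2 mm. A picture is of the moment at which its call begins: read the wrist's pose just before it. camera_info takes no time and is no camera call; for the wrist camera it gives the pose at the moment of the call.
- r.close_job(): hands the job in, once; it reports no verdict.
The state is a dict: "clock": time; "q": joint angles; "qd": joint speeds; "joint_efforts": joint torques, N m; "eef_pos": TCP position; "orientation": TCP orientation; "ft_force": force on the tool from outside, world axes, zero at the start; "wrist_torque": the same for the moment, N m; "finger_gap": finger opening in m.
Only numpy, scipy, OpenCV 4.12 (cv2) and the standard library are available. Lean on these libraries where they do the work, as an engineer would, in place of code of your own. Each camera call takes 0.05 s, during which the arm holds its last target. There are 200 camera calls.

## Working session

There is one attempt and no reset: what is moved stays moved. The work goes in short steps, Python scripts to look and compute and a tool call to move; the robot and the scene stay as the last step left them, time stands still between calls to the robot, and variables do not carry over. Pictures are saved under pics/ and viewed, about 8 in all and at most 12, crops included, and the job is handed in when it is done.

Besides the shell and the picture viewer there is one more tool, called as name(argument=value, ...) on one line, values as JSON. move_arm: Moves the arm, as the interface text tells. Its arguments: {"type":"object","properties":{"travel":{"type":"array","items":{"type":"array","items":{"type":"number","minimum":-1,"maximum":1}}},"rotation":{"type":"array","items":{"type":"array","items":{"type":"number","minimum":-1,"maximum":1}}},"grip":{"type":"array","items":{"type":"number"}},"force":{"type":"number"}},"required":["travel","rotation","grip"]}

```bash
mkdir -p pics
cat > h.py <<'E'
import numpy as np, cv2
from workcell import r, vision
def cam(n):
    i=vision.camera_info(n); f=200/np.tan(np.radians(i['fovy'])/2)
    K=np.array([[f,0,i['cx']],[0,f,i['cy']],[0,0,1.]]); R=cv2.Rodrigues(np.array(i['rvec'],float))[0]
    return K,np.array(i['dist'],float),R,np.array(i['tvec'],float).ravel()
def ray(c,px):
    K,d,R,t=c; u=cv2.undistortPoints(np.array(px,float).reshape(-1,1,2),K,d).reshape(-1,2)
    return -R.T@t, np.c_[u,np.ones(len(u))]@R
def onz(c,px,z):
    o,v=ray(c,px); return o+v*((z-o[2])/v[:,2])[:,None]
def proj(c,P):
    K,d,R,t=c; return cv2.projectPoints(np.array(P,float).reshape(-1,1,3),cv2.Rodrigues(R)[0],t,K,d)[0].reshape(-1,2)
def snap(n,f):
    c=cam(n); im=vision.get_image(n); cv2.imwrite('pics/'+f+'.png',im[:,:,::-1]); return c,im
E
python3 - <<'E'
from h import *
s=r.read_state(); print(s)
c,a=snap('top','top1'); print(-c[2].T@c[3])
c,b=snap('side','side1');print(-c[2].T@c[3])
cv2.imwrite('pics/both.png',cv2.resize(np.vstack([a,b]),(0,0),fx=.75,fy=.75)[:,:,::-1])
E
```

```text
{'clock': 0.0, 'q': array([-1.3748781 ,  0.38423141,  0.0163986 ,  1.37112202, -0.00631119,
        1.38820605, -0.04651082]), 'qd': array([-0.00078838, -0.00018502,  0.00019806, -0.00104109,  0.00062148,
        0.00021492,  0.00016798]), 'joint_efforts': array([ 5.27168067e-04, -6.27590275e+01,  8.44519828e-01, -3.71824872e+01,
        1.64850312e-02,  1.40124248e-02,  6.57901168e-06]), 'eef_pos': array([0.15979596, 0.60365552, 0.19779788]), 'orientation': array([[-9.66700346e-01,  2.55910588e-01, -4.59856663e-04],
       [ 2.55910999e-01,  9.66698555e-01, -1.86146038e-03],
       [-3.18246479e-05, -1.91715677e-03, -9.99998162e-01]]), 'ft_force': array([-0.14600386, -0.50318702,  0.31054413]), 'wrist_torque': array([ 0.01180416,  0.04760369, -0.08502218]), 'finger_gap': 0.08548034511076347}
[ 0.19791837 -0.26403736  1.18776794]
[0.29576642 0.5453304  0.41338714]
```

View pics/both.png

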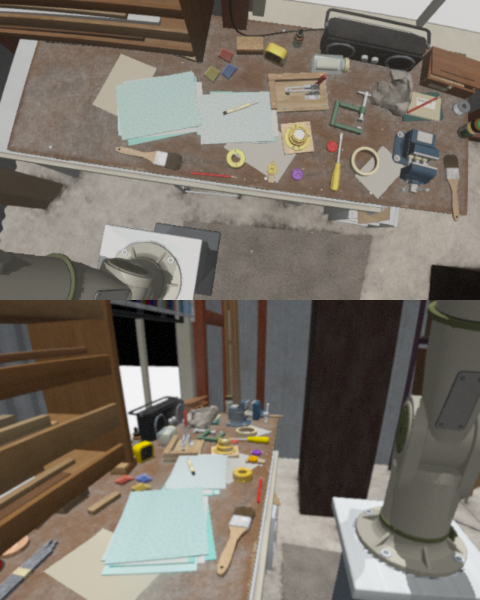

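The top view (shown at 0.75x) has the lamp at about (396,183) full-scale px, the ring at (314,210) and the roundel on its batten at (362,225). The purple look-alike is at (396,232) and the red one at (443,195). I'll enlarge this area.

Run:
```python
from h import *
a=cv2.imread('pics/top1.png'); cv2.imwrite('pics/c1.png',cv2.resize(a[150:260,270:470],(0,0),fx=4,fy=4,interpolation=cv2.INTER_CUBIC))
c=cam('top')
for n,p,z in [('lamp',(396,183),.06),('ring',(314,210),.024),('roundel',(362,225),.02),('base',(210,365),.0)]: print(n,onz(c,p,z))
print(vision.camera_info('wrist'))
```

```text
lamp [[ 0.50522313 -0.41503067  0.06      ]]
ring [[ 0.4199797 -0.230387   0.024    ]]
roundel [[ 0.40063196 -0.34998062  0.02      ]]
base [[ 0.02213416 -0.04026363  0.        ]]
{'fovy': 61.114406607959054, 'cx': 316.2570850061411, 'cy': 198.02575596988046, 'dist': array([-0.04591736,  0.        ,  0.        ,  0.        ,  0.        ]), 'rvec': array([-2.29041024, -1.76366117, -0.2628249 ]), 'tvec': array([-0.6225807 , -0.03814886,  0.37954576])}
```

View pics/c1.png

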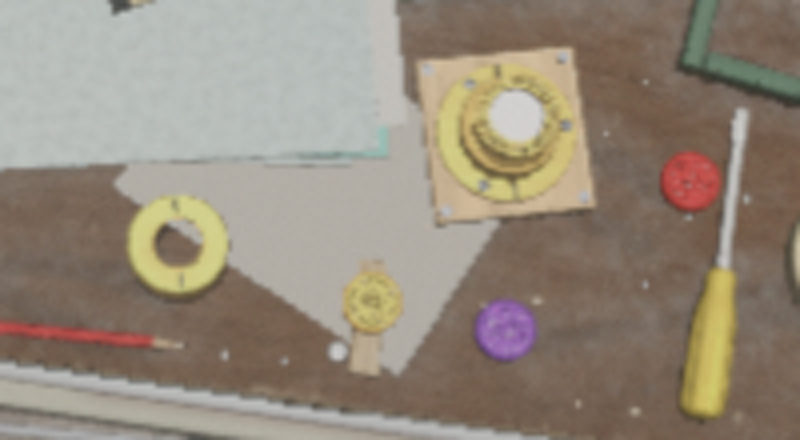

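The lamp's marks lie roughly along world x, as does the batten. The roundel is at about (0.40,-0.35), the ring at (0.42,-0.23) and the lamp at (0.505,-0.415). Next comes the transit, as an arc kept outside the minimum radius.

move_arm(travel=[[0.5, -0.5, 0], [1, -1, 0], [1, -1, 0]], rotation=[[0, 0, 0], [0, 0, 0], [0, 0, 0]], grip=[0, 0, 0])

```text
clock: 0.48
eef_pos: [0.2822, 0.4816, 0.1985]
orientation: [[-0.966, 0.258, 0.0], [0.258, 0.966, -0.001], [-0.001, -0.001, -1.0]]
ft_force: [-0.5, 1.0, 0.9]
finger_gap: 0.0857
```

move_arm(travel=[[0.5, -0.5, 0], [1, -1, 0], [1, -1, 0]], rotation=[[0, 0, 0], [0, 0, 0], [0, 0, 0]], grip=[0, 0, 0])

```text
clock: 0.85
eef_pos: [0.4019, 0.3612, 0.1986]
orientation: [[-0.966, 0.259, 0.0], [0.259, 0.966, -0.001], [-0.0, -0.001, -1.0]]
ft_force: [-0.7, 0.7, 0.5]
finger_gap: 0.0852
```

move_arm(travel=[[0.25, -0.5, 0], [0.5, -1, 0], [0.5, -1, 0]], rotation=[[0, 0, 0], [0, 0, 0], [0, 0, 0]], grip=[0, 0, 0])

```text
clock: 1.23
eef_pos: [0.4622, 0.2386, 0.1988]
orientation: [[-0.964, 0.264, 0.001], [0.264, 0.964, -0.002], [-0.001, -0.001, -1.0]]
ft_force: [1.1, 0.2, -0.2]
finger_gap: 0.0852
```

move_arm(travel=[[0.1, -0.5, 0], [0.2, -1, 0], [0.2, -1, 0]], rotation=[[0, 0, 0], [0, 0, 0], [0, 0, 0]], grip=[0, 0, 0])

```text
clock: 1.6
eef_pos: [0.4847, 0.1192, 0.1989]
orientation: [[-0.965, 0.264, 0.0], [0.264, 0.965, -0.001], [-0.001, -0.001, -1.0]]
ft_force: [-0.1, 0.8, 0.2]
finger_gap: 0.0851
```

move_arm(travel=[[0, -0.5, 0], [0, -1, 0], [0, -1, 0]], rotation=[[0, 0, 0], [0, 0, 0], [0, 0, 0]], grip=[0, 0, 0])

```text
clock: 1.98
eef_pos: [0.4837, 0.0002, 0.199]
orientation: [[-0.965, 0.263, 0.0], [0.263, 0.965, -0.001], [-0.0, -0.001, -1.0]]
ft_force: [-0.2, 1.0, 0.5]
finger_gap: 0.0854
```

move_arm(travel=[[-0.1, -0.5, 0.25], [-0.2, -1, 0.5], [-0.2, -1, 0.5]], rotation=[[0, 0, 0], [0, 0, 0], [0, 0, 0]], grip=[0, 0, 0])

```text
clock: 2.35
eef_pos: [0.4602, -0.1184, 0.2609]
orientation: [[-0.966, 0.26, 0.003], [0.26, 0.966, -0.0], [-0.003, 0.001, -1.0]]
ft_force: [0.9, 0.5, -0.2]
finger_gap: 0.0852
```

move_arm(travel=[[-0.1, -0.5, 0], [-0.1, -1, 0], [-0.1, -1, 0]], rotation=[[0, 0, 0], [0, 0, 0], [0, 0, 0]], grip=[0, 0, 0])

```text
clock: 2.72
eef_pos: [0.4474, -0.2386, 0.2584]
orientation: [[-0.965, 0.261, -0.001], [0.261, 0.965, -0.002], [0.0, -0.002, -1.0]]
ft_force: [-0.6, 1.4, 0.5]
finger_gap: 0.0854
```

Run:
```python
from h import *
s=r.read_state(); print(s['q'],s['eef_pos'],s['clock'])
c,a=snap('wrist','w1'); print(-c[2].T@c[3], c[2])
```

```text
[-0.24575286  0.1101239   0.74233482  1.61021277 -0.07308434  1.45046461
  1.8089538 ] [ 0.44735075 -0.23862443  0.25841255] 2.725
[ 0.37431221 -0.21970045  0.43264546] [[ 0.2612004   0.96528037 -0.00285627]
 [ 0.92263356 -0.24878833  0.29470609]
 [ 0.28376339 -0.07961264 -0.95558368]]
```

View pics/w1.png

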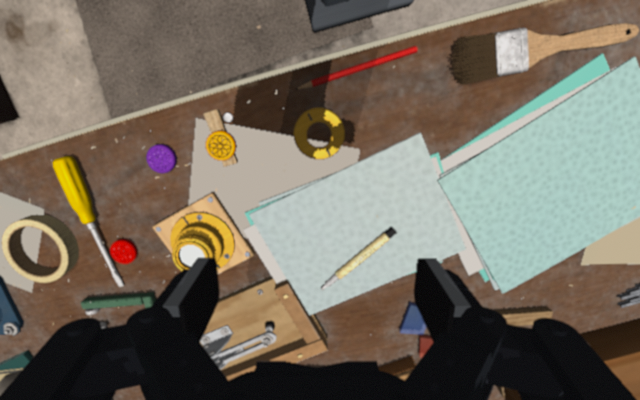

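In the wrist view the roundel is at (221,146), the ring at (319,133), the lamp mouth at (194,258), purple at (161,158) and red at (123,251). I'll measure these.

```bash
cat > m.py <<'E'
from h import *
def blob(im,lo,hi,near,rad):
    hsv=cv2.cvtColor(im,cv2.COLOR_RGB2HSV); m=cv2.inRange(hsv,np.array(lo),np.array(hi))
    k=np.zeros_like(m); cv2.circle(k,near,rad,255,-1); m&=k
    m=cv2.morphologyEx(m,cv2.MORPH_CLOSE,np.ones((5,5),np.uint8))
    cs,_=cv2.findContours(m,cv2.RETR_EXTERNAL,cv2.CHAIN_APPROX_NONE); return max(cs,key=cv2.contourArea)
def circ(c,cnt,z):
    P=onz(c,cnt.reshape(-1,2).astype(float),z)[:,:2]; (x,y),R=cv2.minEnclosingCircle(P.astype(np.float32))
    A=np.c_[2*P,np.ones(len(P))]; s=np.linalg.lstsq(A,(P**2).sum(1),rcond=None)[0]
    return 'minenc',np.round([x,y,R],4),'lsq',np.round([s[0],s[1],np.sqrt(s[2]+s[0]**2+s[1]**2)],4)
E
cat > w1.py <<'E'
from m import *
im=cv2.imread('pics/w1.png')[:,:,::-1].copy(); hsv=cv2.cvtColor(im,cv2.COLOR_RGB2HSV)
for n,p in [('roundel',(215,135)),('roundel2',(232,150)),('ringlit',(327,153)),('ringdark',(302,145)),('batten',(213,122)),('seat',(190,256)),('flange',(222,228)),('paper',(270,160)),('table',(330,200))]: print(n,hsv[p[1],p[0]])
cv2.imwrite('pics/w1c.png',cv2.resize(im[95:300,140:365],(0,0),fx=3.5,fy=3.5/1.2*1.0,interpolation=cv2.INTER_CUBIC)[:,:,::-1])
c=cam('wrist')
print(onz(c,[(221,146),(319,133),(194,258)],0.02))
E
python3 w1.py
```

```text
roundel [ 22 229 189]
roundel2 [ 23 235 227]
ringlit [ 23 165 206]
ringdark [ 21 193  87]
batten [ 17  93 195]
seat [ 40   3 227]
flange [ 22 189 232]
paper [ 17  32 185]
table [ 75  13 201]
[[ 0.40332189 -0.34607305  0.02      ]
 [ 0.41923274 -0.22638018  0.02      ]
 [ 0.53721517 -0.43321486  0.02      ]]
```

View pics/w1c.png

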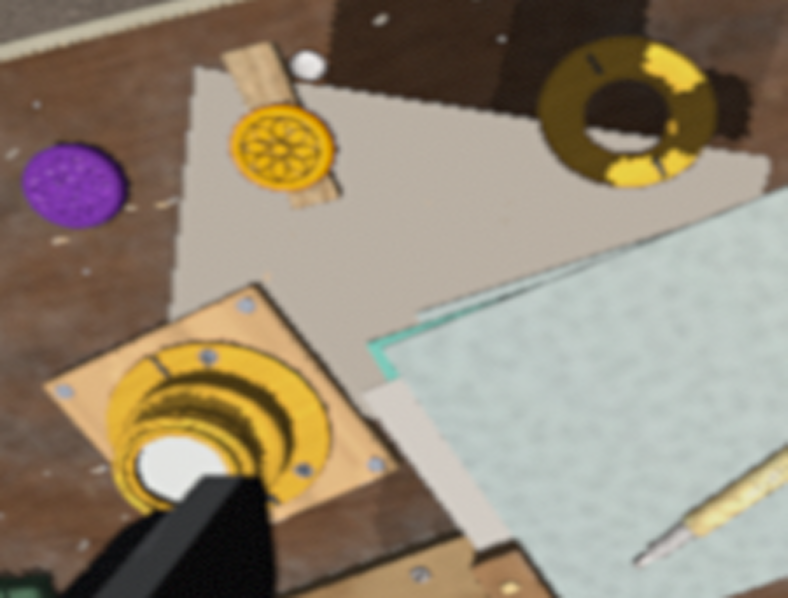

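The crop shows the ring's marks at (596,63) and (659,165), the lamp's flange marks at (160,363) and (275,497), and the batten's ends at (247,45) and (325,195).

```bash
cat > w2.py <<'E'
from m import *
c=cam('wrist'); ct=cam('top')
im=cv2.imread('pics/w1.png')[:,:,::-1].copy(); t=cv2.imread('pics/top1.png')[:,:,::-1].copy()
print('roundel w',circ(c,blob(im,(14,195,110),(30,255,255),(221,146),22),.0185))
print('roundel t',circ(ct,blob(t,(14,120,90),(32,255,255),(363,225),11),.0185))
print('purple w',circ(c,blob(im,(130,80,50),(160,255,255),(161,158),25),.01))
print('ring w',circ(c,blob(im,(14,140,60),(30,255,255),(319,133),30),.024))
print('ring t',circ(ct,blob(t,(20,80,120),(34,255,255),(314,210),16),.024))
px=lambda l:[(140+x/3.5,95+y/(3.5/1.2)) for x,y in l]
tp=lambda l:[(270+x/4,150+y/4) for x,y in l]
def ang(P): d=P[1]-P[0]; return np.degrees(np.arctan2(d[1],d[0]))%180, np.round((P[0]+P[1])/2,4), np.linalg.norm(d[:2])
print('ringmarks',ang(onz(c,px([(596,63),(659,165)]),.024)),ang(onz(ct,tp([(175,204),(181,281)]),.024)))
print('lampmarks',ang(onz(c,px([(160,363),(275,497)]),.017)),ang(onz(ct,tp([(497,72),(514,192)]),.017)))
print('batten',ang(onz(c,px([(247,45),(315,205)]),.01)),ang(onz(ct,tp([(372,265),(365,375)]),.01)))
print('board corners w',onz(c,px([(255,285),(45,385),(395,467)]),.012)[:,:2])
print('board corners t',onz(ct,tp([(418,62),(572,48),(594,207),(437,224)]),.012)[:,:2], onz(ct,tp([(418,62),(572,48),(594,207),(437,224)]),.012).mean(0))
print('seat',circ(c,blob(im,(0,0,200),(180,30,255),(190,256),14),.058),circ(ct,blob(t,(0,0,170),(180,40,255),(399,179),10),.058))
E
python3 w2.py
```

```text
roundel w ('minenc', array([ 0.4019, -0.3466,  0.0181]), 'lsq', array([ 0.4023, -0.3467,  0.017 ]))
roundel t ('minenc', array([ 0.3838, -0.351 ,  0.0013]), 'lsq', array([ 0.0326, -0.4005,  0.3547]))
purple w ('minenc', array([ 0.3987, -0.4289,  0.0198]), 'lsq', array([ 0.3986, -0.4291,  0.0188]))
ring w ('minenc', array([ 0.4193, -0.2267,  0.0308]), 'lsq', array([ 0.4188, -0.2263,  0.0296]))
ring t ('minenc', array([ 0.419 , -0.23  ,  0.0316]), 'lsq', array([ 0.418 , -0.2297,  0.0296]))
ringmarks (np.float64(12.601523373848112), array([ 0.4204, -0.2262,  0.024 ]), np.float64(0.04672494820176637)) (np.float64(12.5172325207146), array([ 0.4187, -0.2318,  0.024 ]), np.float64(0.047419081426866856))
lampmarks (np.float64(14.346794391123154), array([ 0.5202, -0.4154,  0.017 ]), np.float64(0.07725691438949307)) (np.float64(13.942246534393206), array([ 0.5173, -0.4217,  0.017 ]), np.float64(0.07666509271598393))
batten (np.float64(0.6674251315054288), array([ 0.3949, -0.3467,  0.01  ]), np.float64(0.07063712531994681)) (np.float64(3.4370068532666096), array([ 0.3904, -0.3525,  0.01  ]), np.float64(0.06760859983672583))
board corners w [[ 0.45843038 -0.37923253]
 [ 0.4827305  -0.47511495]
 [ 0.55683834 -0.35669383]]
board corners t [[ 0.55536924 -0.36335175]
 [ 0.57845445 -0.45830846]
 [ 0.47896183 -0.48178438]
 [ 0.45467118 -0.38676363]] [ 0.51686418 -0.42255205  0.012     ]
seat ('minenc', array([ 0.5177, -0.4151,  0.0145]), 'lsq', array([ 0.5169, -0.4158,  0.0127])) ('minenc', array([ 0.5178, -0.4207,  0.0166]), 'lsq', array([ 0.5182, -0.4207,  0.0151]))
```

move_arm(travel=[[0.04, -0.26, -0.5], [0.08, -0.51, -1], [0.08, -0.51, -1]], rotation=[[0, 0, 0], [0, 0, 0], [0, 0, 0]], grip=[0.56, 0.56, 0.56], force=20)

```text
clock: 3.15
eef_pos: [0.4564, -0.2942, 0.1342]
orientation: [[-0.967, 0.254, -0.007], [0.254, 0.967, 0.003], [0.008, 0.001, -1.0]]
ft_force: [-0.2, 0.6, -0.3]
finger_gap: 0.0375
```

move_arm(travel=[[0, 0, -0.4], [0, 0, -0.7], [0, 0, -0.9], [0, 0, -0.95]], rotation=[[0, 0, 0], [0, 0, 0], [0, 0, 0], [0, 0, 0]], grip=[0.56, 0.56, 0.56, 0.56])

```text
clock: 3.65
eef_pos: [0.4586, -0.294, 0.0241]
orientation: [[-0.968, 0.253, -0.001], [0.253, 0.968, 0.002], [0.002, 0.002, -1.0]]
ft_force: [0.1, -0.4, 0.1]
finger_gap: 0.0379
```

Run:
```python
from h import *
s=r.read_state(); print(s['q'],s['eef_pos'],s['clock'],s['finger_gap'],s['ft_force'])
c,a=snap('wrist','w2'); print(-c[2].T@c[3])
```

```text
[-0.04826688  0.44127014  0.70215837  1.82805523 -0.33608172  0.99621255
  2.10838159] [ 0.45858597 -0.29404452  0.02407043] 3.65 0.037850423022469236 [ 0.07194207 -0.36547483  0.08955371]
[ 0.3854409  -0.27640846  0.19839773]
```

View pics/w2.png

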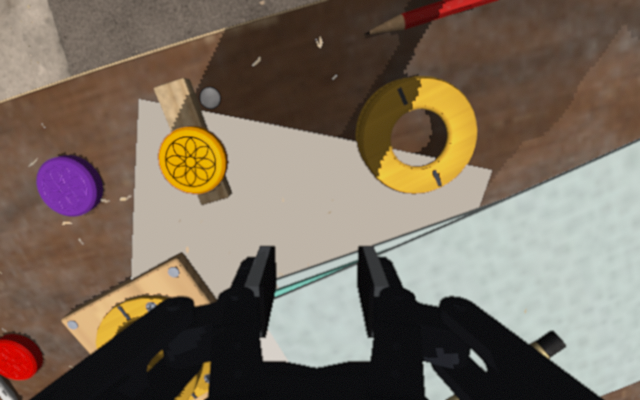

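The tips are over the teal sheets and close to the ring, so I'll probe bare table beyond the ring at about (0.415,-0.145).

move_arm(travel=[[0, 0, 0.4], [-0.2, 0.5, 0.4], [-0.35, 1, 0.4], [-0.35, 1, 0.4]], rotation=[[0, 0, 0], [0, 0, 0], [0, 0, 0], [0, 0, 0]], grip=[0.56, 0.56, 0.56, 0.56])

```text
clock: 4.2
eef_pos: [0.4161, -0.1712, 0.0739]
orientation: [[-0.969, 0.248, 0.002], [0.248, 0.969, 0.004], [-0.001, 0.004, -1.0]]
ft_force: [-0.3, 0.2, -0.1]
finger_gap: 0.0373
```

move_arm(travel=[[0, 0.25, 0], [0, 0.25, -0.25], [0, 0.25, -0.45], [0, 0.25, -0.5], [0, 0.25, -0.5]], rotation=[[0, 0, 0], [0, 0, 0], [0, 0, 0], [0, 0, 0], [0, 0, 0]], grip=[0.56, 0.56, 0.56, 0.56, 0.56])

```text
clock: 4.82
eef_pos: [0.4162, -0.1474, 0.0136]
orientation: [[-0.967, 0.256, 0.001], [0.256, 0.967, -0.0], [-0.001, -0.0, -1.0]]
ft_force: [-0.1, -0.7, -0.8]
finger_gap: 0.0375
```

move_arm(travel=[[0, 0, -0.02], [0, 0, -0.04], [0, 0, -0.05], [0, 0, -0.05]], rotation=[[0, 0, 0], [0, 0, 0], [0, 0, 0], [0, 0, 0]], grip=[0.56, 0.56, 0.56, 0.56])

```text
clock: 5.32
eef_pos: [0.4155, -0.1471, 0.0068]
orientation: [[-0.967, 0.256, -0.0], [0.256, 0.967, -0.0], [0.0, -0.0, -1.0]]
ft_force: [1.5, 0.8, 0.4]
finger_gap: 0.0379
```

move_arm(travel=[[0, 0, -0.02], [0, 0, -0.035], [0, 0, -0.045], [0, 0, -0.045]], rotation=[[0, 0, 0], [0, 0, 0], [0, 0, 0], [0, 0, 0]], grip=[0.56, 0.56, 0.56, 0.56])

```text
clock: 5.82
eef_pos: [0.4154, -0.147, 0.0013]
orientation: [[-0.967, 0.256, -0.0], [0.256, 0.967, -0.0], [0.0, -0.0, -1.0]]
ft_force: [0.4, -0.1, -0.0]
finger_gap: 0.0376
```

move_arm(travel=[[0, 0, -0.01], [0, 0, -0.01]], rotation=[[0, 0, 0], [0, 0, 0]], grip=[0.56, 0.56])

```text
clock: 6.08
eef_pos: [0.4155, -0.147, 0.0001]
orientation: [[-0.967, 0.256, -0.0], [0.256, 0.967, -0.0], [0.0, -0.0, -1.0]]
ft_force: [-0.2, -0.1, -0.7]
finger_gap: 0.0374
```

move_arm(travel=[[0, 0, -0.01], [0, 0, -0.01]], rotation=[[0, 0, 0], [0, 0, 0]], grip=[0.56, 0.56])

```text
clock: 6.32
eef_pos: [0.4155, -0.147, -0.0011]
orientation: [[-0.967, 0.256, -0.0], [0.256, 0.967, -0.0], [0.0, -0.0, -1.0]]
ft_force: [0.1, 0.5, -0.5]
finger_gap: 0.0377
```

move_arm(travel=[[0, 0, -0.01], [0, 0, -0.01]], rotation=[[0, 0, 0], [0, 0, 0]], grip=[0.56, 0.56])

```text
clock: 6.58
eef_pos: [0.4154, -0.147, -0.0023]
orientation: [[-0.967, 0.256, -0.0], [0.256, 0.967, -0.0], [0.0, -0.0, -1.0]]
ft_force: [0.0, 0.5, 0.0]
finger_gap: 0.0372
```

move_arm(travel=[[0, 0, -0.01], [0, 0, -0.01]], rotation=[[0, 0, 0], [0, 0, 0]], grip=[0.56, 0.56])

```text
clock: 6.82
eef_pos: [0.4154, -0.147, -0.0035]
orientation: [[-0.967, 0.256, -0.0], [0.256, 0.967, -0.0], [0.0, -0.0, -1.0]]
ft_force: [0.4, 0.1, 0.5]
finger_gap: 0.0379
```

move_arm(travel=[[0, 0, -0.01], [0, 0, -0.01]], rotation=[[0, 0, 0], [0, 0, 0]], grip=[0.56, 0.56])

```text
clock: 7.08
eef_pos: [0.4154, -0.147, -0.0047]
orientation: [[-0.967, 0.256, -0.0], [0.256, 0.967, -0.0], [0.0, -0.0, -1.0]]
ft_force: [-0.1, 0.1, 0.3]
finger_gap: 0.0379
```

move_arm(travel=[[0, 0, -0.01], [0, 0, -0.01]], rotation=[[0, 0, 0], [0, 0, 0]], grip=[0.56, 0.56])

```text
clock: 7.32
eef_pos: [0.4154, -0.147, -0.0059]
orientation: [[-0.967, 0.256, -0.0], [0.256, 0.967, -0.0], [0.0, -0.0, -1.0]]
ft_force: [-0.4, -0.1, -0.1]
finger_gap: 0.0378
```

move_arm(travel=[[0, 0, -0.008], [0, 0, -0.008]], rotation=[[0, 0, 0], [0, 0, 0]], grip=[0.56, 0.56])

```text
clock: 7.58
eef_pos: [0.4154, -0.147, -0.0069]
orientation: [[-0.967, 0.256, -0.0], [0.256, 0.967, -0.0], [0.0, -0.0, -1.0]]
ft_force: [0.0, -0.1, -0.0]
finger_gap: 0.0376
```

Run:
```python
from h import *
s=r.read_state(); print(s['q'],s['eef_pos'],s['clock'],s['finger_gap'],s['ft_force'])
c,a=snap('wrist','w3'); 
cv2.imwrite('pics/w3c.png',cv2.resize(a[200:350,200:460],(0,0),fx=3,fy=3)[:,:,::-1])
```

```text
[-0.3539061   0.26049314  0.69796353  2.11693423 -0.22483383  0.83606636
  1.79136256] [ 0.41544051 -0.14701873 -0.00685094] 7.575 0.037629515754898236 [ 0.01832768 -0.11041894 -0.01643437]
```

View pics/w3c.png

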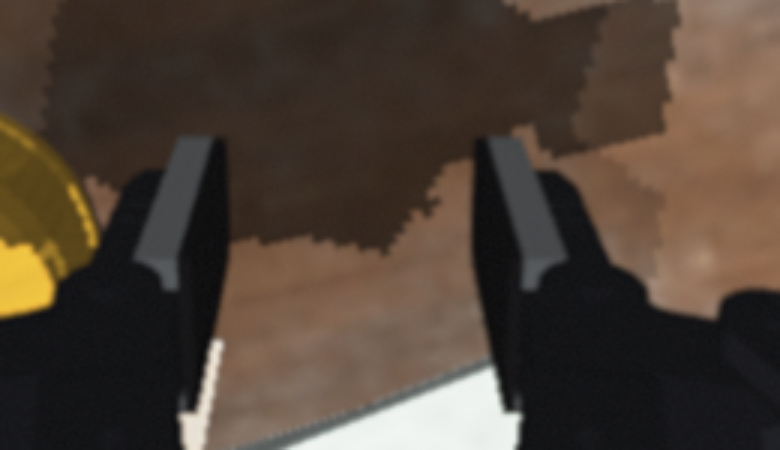

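Crop view: the tips' front corners are at about full px (275,246) and (358,246), and there is no contact yet. I'll compute the tip height from the gap width.

Run:
```python
from h import *
c=cam('wrist'); s=r.read_state()
l=np.array([200+225/3,200+137/3]); q=np.array([200+475/3,200+137/3])
o,v=ray(c,[l,q])
# depth so that separation = gap
d=s['finger_gap']/np.linalg.norm(v[1]-v[0]); P=o+v*d
print(P,'depth',d,'mid in tool',s['orientation'].T@(P.mean(0)-s['eef_pos']))
# constrain: pad front edge at tool x=+.011
Rt=s['orientation']; ov=Rt.T@(o-s['eef_pos']); vv=v@Rt
for k in range(2):
    t=(.011-ov[0])/vv[k,0]; print('tool coords if x=.011',ov+vv[k]*t)
```

```text
[[ 0.40051982 -0.16356825  0.02855123]
 [ 0.41010493 -0.12737646  0.0285051 ]] depth 0.1519510797789161 mid in tool [ 0.01020427 -0.00110686 -0.0353479 ]
tool coords if x=.011 [ 0.011      -0.01959938 -0.03705652]
tool coords if x=.011 [ 0.011       0.01738396 -0.0370235 ]
```

move_arm(travel=[[0, 0, -0.008], [0, 0, -0.008]], rotation=[[0, 0, 0], [0, 0, 0]], grip=[0.56, 0.56])

```text
clock: 7.88
eef_pos: [0.4154, -0.147, -0.0078]
orientation: [[-0.967, 0.256, -0.0], [0.256, 0.967, -0.0], [0.0, -0.0, -1.0]]
ft_force: [0.3, 0.6, -0.1]
finger_gap: 0.0376
```

Run:
```python
from m import *
K,d,R,t=cam('wrist'); s=r.read_state(); print('cam in tool',s['orientation'].T@(-R.T@t-s['eef_pos']), 'gap',s['finger_gap'])
o=np.array([.3854409,-.27640846,.19839773]); c=(K,d,R,-R@o)
im=cv2.imread('pics/w2.png')[:,:,::-1].copy()
print(circ(c,blob(im,(14,140,50),(30,255,255),(418,135),66),.024))
print(circ(c,blob(im,(14,195,110),(30,255,255),(193,160),38),.0185))
```

```text
cam in tool [ 0.07552051 -0.00110809 -0.17420501] gap 0.03757801642576385
('minenc', array([ 0.4185, -0.2324,  0.0321]), 'lsq', array([ 0.4184, -0.232 ,  0.0304]))
('minenc', array([ 0.4014, -0.3503,  0.0186]), 'lsq', array([ 0.4014, -0.3503,  0.018 ]))
```

move_arm(travel=[[0, 0, -0.03], [0, 0, -0.06], [0, 0, -0.06]], rotation=[[0, 0, 0], [0, 0, 0], [0, 0, 0]], grip=[0.56, 0.56, 0.56])

```text
clock: 8.25
eef_pos: [0.4151, -0.147, -0.0153]
orientation: [[-0.967, 0.256, -0.001], [0.256, 0.967, -0.0], [0.001, -0.0, -1.0]]
ft_force: [0.8, -0.2, 0.3]
finger_gap: 0.038
```

Run:
```python
from h import *
s=r.read_state(); print(s['eef_pos'],s['finger_gap'],s['ft_force'],s['wrist_torque'],s['joint_efforts'],s['q'])
c,a=snap('wrist','w4'); b=cv2.imread('pics/w3.png')[:,:,::-1]
cv2.imwrite('pics/w4c.png',cv2.resize(np.hstack([a[200:300,200:460],b[200:300,200:460]]),(0,0),fx=1.5,fy=1.5)[:,:,::-1])
g=cv2.cvtColor(a,cv2.COLOR_RGB2GRAY); 
for x in (268,365): print(g[225:262,x])
g=cv2.cvtColor(b,cv2.COLOR_RGB2GRAY); 
for x in (268,365): print(g[225:262,x])
```

```text
[ 0.41511928 -0.14696537 -0.01534137] 0.03802384451421998 [ 0.81268249 -0.22373094  0.28542999] [-0.0107601   0.01574172  0.0228617 ] [-5.97711158e-03 -3.60267556e+01  5.91492265e+00 -2.67164183e+01
 -6.84434781e-02 -8.77426355e-02  7.15650734e-02] [-0.34485716  0.27817971  0.6903901   2.12282097 -0.24161751  0.81765044
  1.80551048]
[44 42 45 45 46 44 46 45 46 47 48 49 49 46 46 45 46 44 45 51 59 70 74 75
 71 68 64 60 55 47 41 37 27 22 18 16 16]
[48 48 48 47 49 47 48 48 48 48 46 47 48 47 49 48 47 48 46 50 60 69 75 75
 73 72 71 70 64 59 53 46 39 33 27 24 19]
[43 45 43 45 46 43 43 45 44 44 43 45 45 46 46 47 47 47 49 50 59 67 72 73
 70 67 63 60 54 47 42 34 28 21 19 16 17]
[47 48 46 47 47 46 45 45 47 46 46 46 46 45 44 44 45 46 43 47 57 67 71 73
 72 70 69 68 63 58 52 46 38 31 26 23 20]
```

move_arm(travel=[[0, 0, -0.03], [0, 0, -0.06], [0, 0, -0.08], [0, 0, -0.08]], rotation=[[0, 0, 0], [0, 0, 0], [0, 0, 0], [0, 0, 0]], grip=[0.56, 0.56, 0.56, 0.56])

```text
clock: 8.8
eef_pos: [0.4153, -0.147, -0.0248]
orientation: [[-0.967, 0.256, -0.001], [0.256, 0.967, -0.0], [0.001, -0.0, -1.0]]
ft_force: [1.2, -0.5, 0.6]
finger_gap: 0.0377
```

move_arm(travel=[[0, 0, -0.015], [0, 0, -0.015]], rotation=[[0, 0, 0], [0, 0, 0]], grip=[0.56, 0.56])

```text
clock: 9.05
eef_pos: [0.4154, -0.147, -0.0264]
orientation: [[-0.967, 0.256, -0.0], [0.256, 0.967, -0.0], [0.0, -0.0, -1.0]]
ft_force: [0.2, -0.9, 0.3]
finger_gap: 0.0378
```

move_arm(travel=[[0, 0, -0.015], [0, 0, -0.015]], rotation=[[0, 0, 0], [0, 0, 0]], grip=[0.56, 0.56])

```text
clock: 9.3
eef_pos: [0.4154, -0.147, -0.0282]
orientation: [[-0.967, 0.256, -0.0], [0.256, 0.967, -0.0], [0.0, -0.0, -1.0]]
ft_force: [-0.6, -1.1, 0.3]
finger_gap: 0.038
```

move_arm(travel=[[0, 0, -0.015], [0, 0, -0.015]], rotation=[[0, 0, 0], [0, 0, 0]], grip=[0.56, 0.56])

```text
clock: 9.55
eef_pos: [0.4154, -0.147, -0.0301]
orientation: [[-0.967, 0.256, -0.0], [0.256, 0.967, -0.0], [0.0, -0.0, -1.0]]
ft_force: [0.8, -1.0, -0.1]
finger_gap: 0.0375
```

move_arm(travel=[[0, 0, -0.01], [0, 0, -0.01]], rotation=[[0, 0, 0], [0, 0, 0]], grip=[0.56, 0.56])

```text
clock: 9.8
eef_pos: [0.4155, -0.147, -0.0312]
orientation: [[-0.967, 0.256, -0.0], [0.256, 0.967, -0.0], [0.0, -0.0, -1.0]]
ft_force: [0.2, -0.6, 0.4]
finger_gap: 0.0374
```

Run:
```python
from h import *
s=r.read_state(); print(s['eef_pos'],s['finger_gap'],s['ft_force'])
c,a=snap('wrist','w5'); cv2.imwrite('pics/w5c.png',cv2.resize(a[100:350,100:560],(0,0),fx=1.7,fy=1.7)[:,:,::-1])
```

```text
[ 0.41546312 -0.14701813 -0.03121476] 0.037378402239897864 [ 0.17165957 -0.62462347  0.43258867]
```

View pics/w5c.png

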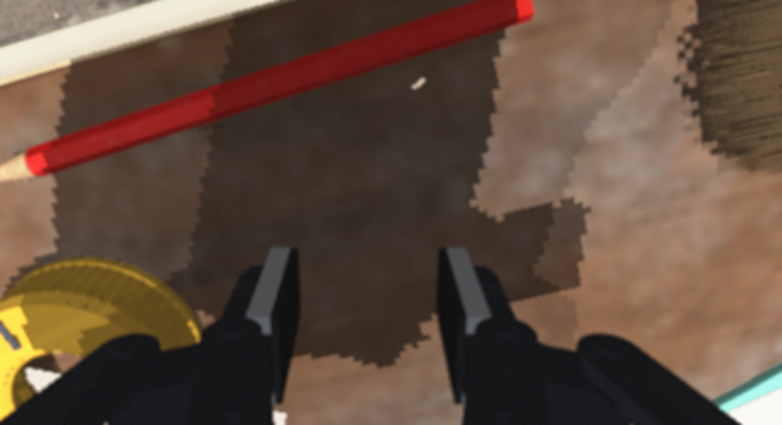

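move_arm(travel=[[0, 0, -0.01], [0, 0, -0.01]], rotation=[[0, 0, 0], [0, 0, 0]], grip=[0.56, 0.56])

```text
clock: 10.1
eef_pos: [0.4154, -0.147, -0.0324]
orientation: [[-0.967, 0.256, -0.0], [0.256, 0.967, -0.0], [0.0, -0.0, -1.0]]
ft_force: [-0.3, 0.0, -0.4]
finger_gap: 0.0375
```

move_arm(travel=[[0, 0, -0.01], [0, 0, -0.01]], rotation=[[0, 0, 0], [0, 0, 0]], grip=[0.56, 0.56])

```text
clock: 10.35
eef_pos: [0.4155, -0.1471, -0.0336]
orientation: [[-0.967, 0.256, -0.0], [0.256, 0.967, -0.0], [0.0, -0.0, -1.0]]
ft_force: [-0.6, -0.4, -0.1]
finger_gap: 0.0376
```

move_arm(travel=[[0, 0, -0.01], [0, 0, -0.01]], rotation=[[0, 0, 0], [0, 0, 0]], grip=[0.56, 0.56])

```text
clock: 10.6
eef_pos: [0.4156, -0.147, -0.0337]
orientation: [[-0.967, 0.256, 0.0], [0.256, 0.967, 0.001], [0.0, 0.001, -1.0]]
ft_force: [-7.1, 2.9, 23.3]
finger_gap: 0.0376
```

The tips touch the table at TCP z = -0.0336 (gap 37.5 mm), so they sit about 33.6 mm above the reported TCP. I'll use that offset from here on and move over the roundel.

move_arm(travel=[[0, 0, 0.4], [0, -0.2, 0.6], [-0.06, -0.7, 0.6], [-0.1, -1, 0.6], [-0.1, -1, 0.6]], rotation=[[0, 0, 0], [0, 0, 0], [0, 0, 0], [0, 0, 0], [0, 0, 0]], grip=[0.56, 0.5, 0.36, 0.36, 0.36])

```text
clock: 11.22
eef_pos: [0.4023, -0.2703, 0.0375]
orientation: [[-0.965, 0.261, -0.0], [0.261, 0.965, -0.002], [-0.0, -0.002, -1.0]]
ft_force: [-0.5, 0.3, -1.0]
finger_gap: 0.0545
```

move_arm(travel=[[-0.01, -0.4, 0], [-0.015, -0.69, 0], [-0.015, -0.69, -0.1], [-0.015, -0.69, -0.2], [-0.015, -0.69, -0.2], [-0.015, -0.69, -0.2]], rotation=[[0, 0, 0], [0, 0, 0], [0, 0, 0], [0, 0, 0], [0, 0, 0], [0, 0, 0]], grip=[0.36, 0.36, 0.36, 0.36, 0.36, 0.36])

```text
clock: 11.98
eef_pos: [0.4021, -0.3488, 0.0132]
orientation: [[-0.967, 0.254, -0.0], [0.254, 0.967, 0.001], [0.0, 0.0, -1.0]]
ft_force: [-0.1, -0.6, -0.4]
finger_gap: 0.0548
```

Run:
```python
from m import *
s=r.read_state(); c,a=snap('wrist','w6'); print(s['eef_pos'],s['finger_gap'],s['ft_force'],s['q'][6])
p=proj(c,[[.4017,-.3500,.0185]])[0]; print(p)
cnt=blob(a,(14,195,110),(30,255,255),tuple(int(v) for v in p),50); C=circ(c,cnt,.0185); print(C, cv2.boundingRect(cnt))
print('obj in tool',s['orientation'].T@(np.r_[C[1][:2],.0185]-s['eef_pos'])+[0,.0011,0])
```

```text
[ 0.4021     -0.34878518  0.01323953] 0.05482763490817515 [-0.14206105 -0.55261833 -0.42696094] 2.279882596793801
[316.33868306 238.9953464 ]
('minenc', array([ 0.4002, -0.35  ,  0.0189]), 'lsq', array([ 0.4004, -0.3505,  0.018 ])) (283, 204, 65, 64)
obj in tool [ 0.00152963 -0.00055584 -0.00526087]
```

View pics/w6.png

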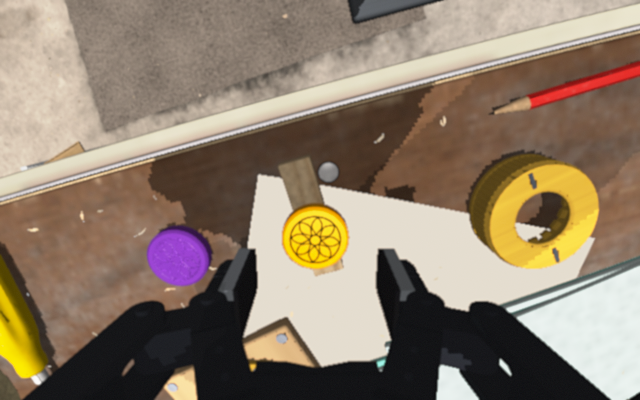

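The roundel is at px (315,237), centred between the finger tips with their midpoint at x≈316. Now I lower and grip.

move_arm(travel=[[-0.008, -0.004, -0.1], [-0.008, -0.004, -0.2], [-0.008, -0.004, -0.26], [-0.008, -0.004, -0.282], [-0.008, -0.004, -0.282]], rotation=[[0, 0, 0], [0, 0, 0], [0, 0, 0], [0, 0, 0], [0, 0, 0]], grip=[0.36, 0.36, 0.36, 0.36, 0.36])

```text
clock: 12.65
eef_pos: [0.4006, -0.3504, -0.0208]
orientation: [[-0.967, 0.256, -0.0], [0.256, 0.967, -0.0], [0.0, -0.0, -1.0]]
ft_force: [0.4, -0.1, 0.2]
finger_gap: 0.055
```

move_arm(travel=[[0, 0, 0], [0, 0, 0], [0, 0, 0], [0, 0, 0], [0, 0, 0], [0, 0, 0]], rotation=[[0, 0, 0], [0, 0, 0], [0, 0, 0], [0, 0, 0], [0, 0, 0], [0, 0, 0]], grip=[0.45, 0.52, 0.6, 0.62, 0.62, 0.62], force=25)

```text
clock: 13.4
eef_pos: [0.401, -0.3505, -0.0201]
orientation: [[-0.967, 0.256, 0.001], [0.256, 0.967, -0.0], [-0.001, -0.0, -1.0]]
ft_force: [-1.3, 1.5, 5.5]
finger_gap: 0.0352
```

move_arm(travel=[[0, 0, 0.1], [0, 0, 0.3], [0, 0, 0.5], [0, 0, 0.5], [0, 0, 0.5]], rotation=[[0, 0, 0], [0, 0, 0], [0, 0, 0], [0, 0, 0], [0, 0, 0]], grip=[0.62, 0.62, 0.62, 0.62, 0.62])

```text
clock: 14.02
eef_pos: [0.4007, -0.35, 0.0392]
orientation: [[-0.967, 0.256, -0.0], [0.256, 0.967, 0.0], [0.0, 0.0, -1.0]]
ft_force: [0.2, 0.3, -1.8]
finger_gap: 0.035
```

Run:
```python
from m import *
s=r.read_state(); c,a=snap('wrist','w7'); print(s['eef_pos'],s['finger_gap'],s['ft_force'],s['q'][6])
# roundel top: held about 7.2 mm above tips ; tips = z+.0336
zt=s['eef_pos'][2]+.0336+.0057
p=proj(c,[np.r_[s['eef_pos'][:2],zt]])[0]; print(p)
cnt=blob(a,(14,195,90),(30,255,255),tuple(int(v) for v in p),60); C=circ(c,cnt,zt); print(C, cv2.boundingRect(cnt))
print('in tool',s['orientation'].T@(np.r_[C[1][:2],zt]-s['eef_pos'])+[0,.0011,0])
cv2.imwrite('pics/w7c.png',cv2.resize(a[180:340,200:440],(0,0),fx=3,fy=3)[:,:,::-1])
```

```text
[ 0.40066841 -0.34995524  0.0391686 ] 0.035013444215994276 [ 0.21235732  0.2771164  -1.76537594] 2.2573258757147237
[319.11787238 270.33660026]
('minenc', array([ 0.3988, -0.351 ,  0.0194]), 'lsq', array([ 0.399 , -0.3508,  0.0183])) (277, 227, 80, 77)
in tool [ 0.00154622 -0.00037695 -0.03930013]
```

View pics/w7c.png

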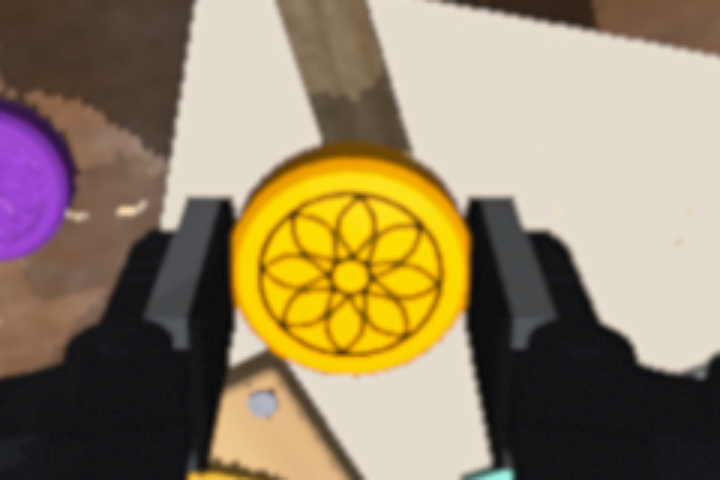

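The view shows the disc held level between the pads, but the 35.0 mm gap is less than its 37 mm diameter, so the pads may be on a bevel. I'll check the disc's height in the grip from the size of the painted rosette.

```bash
cat > ros.py <<'E'
from m import *
def ros(im,c,near,rad,z,dz=0):
    m0=np.zeros(im.shape[:2],np.uint8); cv2.circle(m0,near,rad,255,-1)
    g=cv2.resize(im,(0,0),fx=4,fy=4,interpolation=cv2.INTER_CUBIC); m0=cv2.resize(m0,(0,0),fx=4,fy=4)
    v=cv2.cvtColor(g,cv2.COLOR_RGB2HSV)[:,:,2]; bh=cv2.morphologyEx(v,cv2.MORPH_BLACKHAT,np.ones((25,25),np.uint8))
    m=((bh>35)&(m0>0)).astype(np.uint8)
    cs,_=cv2.findContours(m,cv2.RETR_EXTERNAL,cv2.CHAIN_APPROX_NONE); q=max(cs,key=lambda k:cv2.boundingRect(k)[2]); 
    h=cv2.convexHull(q).reshape(-1,2); P=(h+.5)/4-.5
    print('px box',np.array(cv2.boundingRect(h))/4)
    for zz in z:
        X=onz(c,P,zz)[:,:2]; (x,y),R=cv2.minEnclosingCircle(X.astype(np.float32)); print(round(zz,4),np.round([x,y,R],4))
E
python3 - <<'E'
from ros import *
s=r.read_state(); K,d,R,t=cam('wrist'); o=-R.T@t; e7=s['eef_pos']; e6=np.array([.4021,-.34878,.01324])
o6=o-e7+e6; c6=(K,d,R,-R@o6)
im6=cv2.imread('pics/w6.png')[:,:,::-1].copy(); im7=cv2.imread('pics/w7.png')[:,:,::-1].copy()
ros(im6,c6,(315,237),29,[.02])
tip=e7[2]+.0336; print('tip z',tip)
ros(im7,(K,d,R,t),(317,271),35,tip+np.array([0,.002,.004,.006,.008,.010,.012]))
E
```

```text
px box [289.5  215.75  51.75  47.5 ]
0.02 [ 0.4013 -0.3507  0.0141]
tip z 0.07239206900218026
px box [285.75 243.75  62.5   55.25]
0.0724 [ 0.4039 -0.3521  0.0147]
0.0744 [ 0.4029 -0.3518  0.0145]
0.0764 [ 0.4018 -0.3515  0.0143]
0.0784 [ 0.4007 -0.3512  0.0141]
0.0804 [ 0.3996 -0.3509  0.0139]
0.0824 [ 0.3985 -0.3506  0.0136]
0.0844 [ 0.3974 -0.3503  0.0134]
```

The disc's top face is about 6.3 mm above the tips, so the grip is on the upper 6–7 mm of the edge, as planned. Next I go past the lamp so the wrist camera can look straight at its mouth.

move_arm(travel=[[0, 0, 0.4], [0.3, -0.2, 0.45], [0.7, -0.5, 0.45], [1, -0.6, 0.45], [1, -0.6, 0.45]], rotation=[[0, 0, 0], [0, 0, 0], [0, 0, 0], [0, 0, 0], [0, 0, 0]], grip=[0.62, 0.62, 0.62, 0.62, 0.62])

```text
clock: 14.7
eef_pos: [0.5226, -0.4216, 0.0907]
orientation: [[-0.967, 0.253, -0.003], [0.253, 0.967, 0.001], [0.003, 0.0, -1.0]]
ft_force: [-0.5, 0.9, -0.8]
finger_gap: 0.035
```

move_arm(travel=[[0.2, 0, 0], [0.4, 0, 0], [0.4, 0, 0], [0.4, 0, 0], [0.4, 0, 0]], rotation=[[0, 0, 0], [0, 0, 0], [0, 0, 0], [0, 0, 0], [0, 0, 0]], grip=[0.62, 0.62, 0.62, 0.62, 0.62])

```text
clock: 15.32
eef_pos: [0.5674, -0.4228, 0.0935]
orientation: [[-0.966, 0.257, -0.001], [0.257, 0.966, -0.0], [0.001, -0.0, -1.0]]
ft_force: [-0.0, -0.5, -0.3]
finger_gap: 0.0352
```

Run:
```python
from m import *
s=r.read_state(); c,a=snap('wrist','w8'); print(s['eef_pos'],s['finger_gap'],s['ft_force'],s['q'])
print(proj(c,[[.5175,-.4212,.058],[.5175,-.4212,.017]]))
```

```text
[ 0.56738941 -0.4228295   0.09345833] 0.035215660517094315 [-0.03465455 -0.53981012 -0.26055004] [ 0.17034669  0.71913952  0.72440037  1.27162999 -0.4671487   1.31884695
  2.19344543]
[[300.13380981 139.2333975 ]
 [302.76399782 132.05393237]]
```

View pics/w8.png

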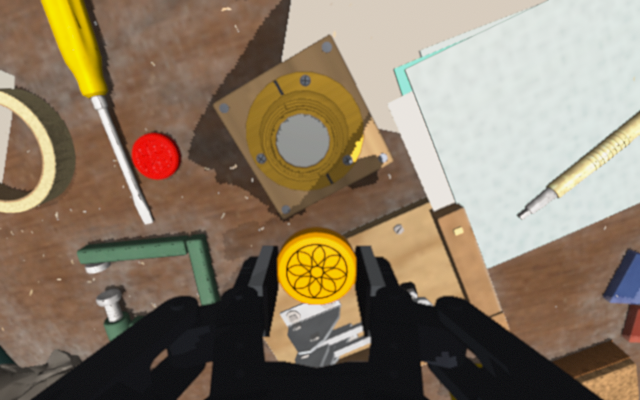

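The seat is at px (302,140) and the flange marks are near (279,88) and (331,178). I'll measure the axis from the seat disc, the marks and the flange outline.

Run:
```python
from ros import *
s=r.read_state(); c=cam('wrist'); a=cv2.imread('pics/w8.png')[:,:,::-1].copy(); e=s['eef_pos']
hsv=cv2.cvtColor(a,cv2.COLOR_RGB2HSV); print('white',hsv[140,302],'flange',hsv[165,335],hsv[100,270],'board',hsv[70,320],hsv[120,235])
w=blob(a,(0,0,120),(180,60,255),(302,140),32)
for z in (.05,.058): print('seat',z,circ(c,w,z), cv2.boundingRect(w))
f=blob(a,(18,140,40),(30,255,255),(302,134),66)
h=cv2.convexHull(f); print('flange',circ(c,h,.017))
# flange marks: darkest spots in annulus r 0.034..0.043 at z=.017
v=hsv[:,:,2].astype(float); L=np.array([.5175,-.4212])
ths=np.radians(np.arange(0,360,1.)); 
prof=[]
for t in ths:
    P=[[L[0]+q*np.cos(t),L[1]+q*np.sin(t),.017] for q in np.linspace(.034,.042,6)]
    p=proj(c,P).astype(np.float32); prof.append(cv2.remap(v.astype(np.float32),p[:,0].reshape(1,-1),p[:,1].reshape(1,-1),cv2.INTER_LINEAR).mean())
prof=np.array(prof); med=np.array([np.median(np.roll(prof,-i)[list(range(-12,13))]) for i in range(360)]); d=prof-med
i=np.argsort(d)[:14]; print([(int(k),int(d[k])) for k in sorted(i)])
print('rosette'); ros(a,c,(317,268),37,[e[2]+.0336+.0063])
print('eef',e)
```

```text
white [ 45   7 148] flange [ 21 189  93] [ 21 190 154] board [ 16 106 142] [ 17 108 134]
seat 0.05 ('minenc', array([ 0.5199, -0.4207,  0.0171]), 'lsq', array([ 0.52  , -0.4206,  0.0165])) (276, 114, 53, 53)
seat 0.058 ('minenc', array([ 0.519 , -0.4201,  0.0165]), 'lsq', array([ 0.519 , -0.42  ,  0.0159])) (276, 114, 53, 53)
flange ('minenc', array([ 0.5192, -0.42  ,  0.0438]), 'lsq', array([ 0.5191, -0.4203,  0.0434]))
[(14, -32), (15, -31), (160, -30), (161, -37), (162, -43), (163, -39), (164, -33), (165, -31), (192, -40), (193, -69), (194, -72), (195, -45), (287, -32), (288, -30)]
rosette
px box [285.75 243.5   62.5   55.75]
0.1335 [ 0.5677 -0.4241  0.0141]
eef [ 0.56769136 -0.42272923  0.0935779 ]
```

The seat and the flange agree on the lamp axis at (0.519,-0.420) in the camera's frame; the same camera places the held disc. That calls for a TCP target of about (0.519,-0.4187). Lamp yaw is 14.3°.

move_arm(travel=[[-0.2, 0.02, 0], [-0.406, 0.033, 0], [-0.406, 0.033, -0.2], [-0.406, 0.033, -0.4], [-0.406, 0.033, -0.4], [-0.406, 0.033, -0.4]], rotation=[[0, 0, 0], [0, 0, 0], [0, 0, 0], [0, 0, 0], [0, 0, 0], [0, 0, 0]], grip=[0.62, 0.62, 0.62, 0.62, 0.62, 0.62])

```text
clock: 16.12
eef_pos: [0.5201, -0.4189, 0.0465]
orientation: [[-0.967, 0.256, 0.001], [0.256, 0.967, -0.001], [-0.001, -0.001, -1.0]]
ft_force: [0.5, -0.8, -0.1]
finger_gap: 0.0351
```

Run:
```python
from ros import *
s=r.read_state(); c,a=snap('wrist','w9'); e=s['eef_pos']; print(e,s['finger_gap'],s['ft_force'])
print(np.degrees(np.arctan2(s['orientation'][1,0],s['orientation'][0,0])))
ros(a,c,(317,270),37,[e[2]+.0336+.0063])
```

```text
[ 0.52010392 -0.41891838  0.04653775] 0.035067049981541865 [ 0.46924611 -0.81786306 -0.13959975]
165.15446419448665
px box [285.75 243.5   62.5   55.75]
0.0864 [ 0.5201 -0.4201  0.0141]
```

move_arm(travel=[[-0.009, 0, -0.05], [-0.009, 0, -0.1], [-0.009, 0, -0.117], [-0.009, 0, -0.117]], rotation=[[0, 0, 0], [0, 0, 0], [0, 0, 0], [0, 0, 0]], grip=[0.62, 0.62, 0.62, 0.62])

```text
clock: 16.68
eef_pos: [0.5188, -0.4182, 0.0311]
orientation: [[-0.967, 0.256, -0.001], [0.256, 0.967, 0.0], [0.001, 0.0, -1.0]]
ft_force: [0.4, 0.3, -0.2]
finger_gap: 0.0353
```

move_arm(travel=[[0, 0, -0.01], [0, 0, -0.015], [0, 0, -0.015]], rotation=[[0, 0, 0], [0, 0, 0], [0, 0, 0]], grip=[0.62, 0.62, 0.62])

```text
clock: 17.05
eef_pos: [0.5189, -0.4183, 0.0296]
orientation: [[-0.967, 0.256, -0.0], [0.256, 0.967, -0.0], [0.0, -0.0, -1.0]]
ft_force: [-0.0, -0.0, -1.2]
finger_gap: 0.0353
```

move_arm(travel=[[0, 0, -0.008], [0, 0, -0.008]], rotation=[[0, 0, 0], [0, 0, 0]], grip=[0.62, 0.62])

```text
clock: 17.3
eef_pos: [0.5189, -0.4183, 0.0285]
orientation: [[-0.967, 0.256, -0.0], [0.256, 0.967, 0.0], [0.0, -0.0, -1.0]]
ft_force: [0.4, 0.5, -0.6]
finger_gap: 0.0351
```

move_arm(travel=[[0, 0, -0.006], [0, 0, -0.006]], rotation=[[0, 0, 0], [0, 0, 0]], grip=[0.62, 0.62])

```text
clock: 17.55
eef_pos: [0.519, -0.4184, 0.028]
orientation: [[-0.967, 0.256, 0.0], [0.256, 0.967, -0.0], [-0.0, -0.0, -1.0]]
ft_force: [-0.4, 0.6, 1.0]
finger_gap: 0.0351
```

move_arm(travel=[[0, 0, 0], [0, 0, 0], [0, 0, 0], [0, 0, 0]], rotation=[[0, 0, 0], [0, 0, 0], [0, 0, 0], [0, 0, 0]], grip=[0.56, 0.5, 0.44, 0.4])

```text
clock: 18.05
eef_pos: [0.5189, -0.4183, 0.0279]
orientation: [[-0.967, 0.256, -0.0], [0.256, 0.967, 0.0], [0.0, -0.0, -1.0]]
ft_force: [-0.4, 0.6, -0.8]
finger_gap: 0.0511
```

move_arm(travel=[[0, 0, 0.1], [0, 0, 0.35], [0.25, 0, 0.6], [0.4, 0, 0.6], [0.4, 0, 0.6], [0.4, 0, 0.6]], rotation=[[0, 0, 0], [0, 0, 0], [0, 0, 0], [0, 0, 0], [0, 0, 0], [0, 0, 0]], grip=[0.4, 0.4, 0.2, 0, 0, 0])

```text
clock: 18.8
eef_pos: [0.5658, -0.4187, 0.0998]
orientation: [[-0.966, 0.257, -0.001], [0.257, 0.966, -0.0], [0.001, -0.0, -1.0]]
ft_force: [-0.4, 0.0, -0.2]
finger_gap: 0.0855
```

Run:
```python
from ros import *
s=r.read_state(); c,a=snap('wrist','w10'); e=s['eef_pos']; print(e,s['finger_gap'],s['ft_force'])
p=proj(c,[[.519,-.420,.068]])[0]; print(p)
ros(a,c,tuple(int(round(v)) for v in p),23,[.066,.068,.070])
q=blob(a,(14,195,60),(30,255,255),tuple(int(round(v)) for v in p),26); print(circ(c,q,.0665))
x,y=int(p[0]),int(p[1]); cv2.imwrite('pics/w10c.png',cv2.resize(a[max(0,y-75):y+75,x-100:x+100],(0,0),fx=4,fy=4,interpolation=cv2.INTER_CUBIC)[:,:,::-1])
```

```text
[ 0.56579812 -0.41873533  0.09980505] 0.08552410169886725 [-0.42508741  0.03724668 -0.2453886 ]
[296.74318911 146.24572756]
px box [274.75 123.75  46.25  46.  ]
0.066 [ 0.5196 -0.4199  0.0143]
0.068 [ 0.5193 -0.4197  0.0142]
0.07 [ 0.519  -0.4195  0.0141]
('minenc', array([ 0.5229, -0.4255,  0.0127]), 'lsq', array([ 0.5224, -0.4252,  0.0097]))
```

View pics/w10c.png

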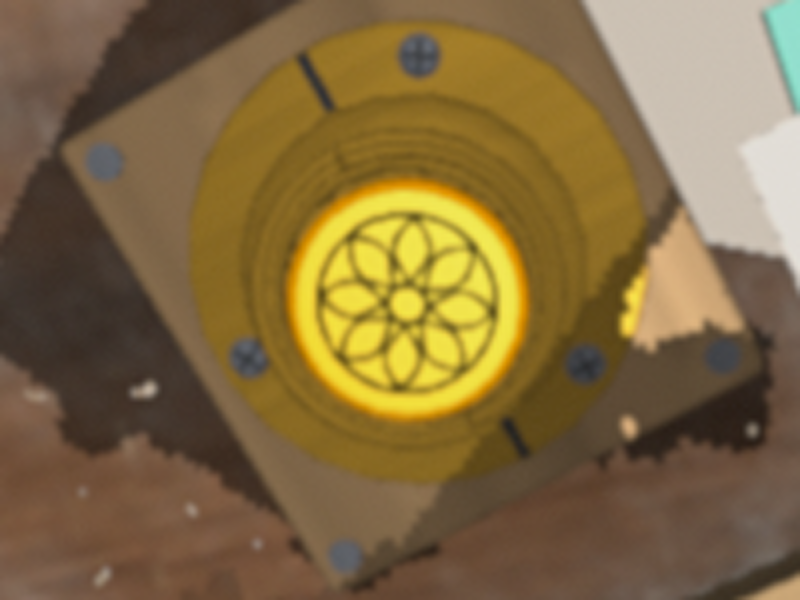

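The roundel lies flat and concentric in the seat: rosette at (0.5193,-0.4197) against axis (0.519,-0.420). Now the ring.

move_arm(travel=[[-0.35, 0.5, 0], [-0.7, 0.9, 0], [-1, 1, 0], [-1, 1, 0]], rotation=[[0, 0, 0], [0, 0, 0], [0, 0, 0], [0, 0, 0]], grip=[0, 0, 0, 0])

```text
clock: 19.35
eef_pos: [0.4425, -0.2964, 0.099]
orientation: [[-0.966, 0.258, -0.002], [0.258, 0.966, 0.004], [0.003, 0.004, -1.0]]
ft_force: [-0.3, -0.8, 0.2]
finger_gap: 0.0857
```

move_arm(travel=[[-0.15, 0.4, 0], [-0.23, 0.565, -0.2], [-0.23, 0.565, -0.5], [-0.23, 0.565, -0.7], [-0.23, 0.565, -0.7], [-0.23, 0.565, -0.7]], rotation=[[0, 0, 0], [0, 0, 0], [0, 0, 0], [0, 0, 0], [0, 0, 0], [0, 0, 0]], grip=[0, 0, 0, 0, 0, 0])

```text
clock: 20.1
eef_pos: [0.4198, -0.2314, 0.0168]
orientation: [[-0.966, 0.257, 0.001], [0.257, 0.966, -0.001], [-0.001, -0.001, -1.0]]
ft_force: [0.2, 0.4, -0.7]
finger_gap: 0.0853
```

```bash
cat > ring.py <<'E'
from m import *
def ring(a,c,L,z):
    p=proj(c,[[*L,z],[L[0]+.034,L[1],z]]); rad=int(np.linalg.norm(p[1]-p[0]))+2
    q=blob(a,(14,110,40),(34,255,255),tuple(int(round(v)) for v in p[0]),rad)
    v=cv2.cvtColor(a,cv2.COLOR_RGB2HSV)[:,:,2].astype(np.float32)
    return circ(c,cv2.convexHull(q),z)
def marks(a,c,L,z,r0,r1,n=8):
    v=cv2.cvtColor(a,cv2.COLOR_RGB2HSV)[:,:,2].astype(np.float32); pr=[]
    for t in np.radians(np.arange(360)):
        p=proj(c,[[L[0]+q*np.cos(t),L[1]+q*np.sin(t),z] for q in np.linspace(r0,r1,6)]).astype(np.float32)
        pr.append(cv2.remap(v,p[:,0].reshape(1,-1),p[:,1].reshape(1,-1),cv2.INTER_LINEAR).mean())
    pr=np.array(pr); d=pr-np.array([np.median(np.roll(pr,-i)[list(range(-12,13))]) for i in range(360)])
    return [(int(k),int(d[k])) for k in sorted(np.argsort(d)[:n])]
E
python3 - <<'E'
from ring import *
s=r.read_state(); c,a=snap('wrist','w11'); e=s['eef_pos']; print(e,s['finger_gap'],s['ft_force'],s['q'])
L=(.4185,-.2322); C=ring(a,c,L,.024); print(C)
# opening circle
p=proj(c,[[*C[1][:2],.024]])[0]; print(p)
print(marks(a,c,C[1][:2],.024,.021,.027))
E
```

```text
[ 0.41980685 -0.2314476   0.01683607] 0.08527925030391191 [ 0.16932788  0.43609408 -0.74613868] [-0.2514304   0.32562551  0.80301565  2.00800677 -0.29243252  0.9230497
  2.01517797]
('minenc', array([ 0.4178, -0.2307,  0.0307]), 'lsq', array([ 0.4178, -0.2304,  0.0297]))
[319.11306347 236.93012584]
[(12, -95), (13, -130), (14, -140), (15, -137), (16, -104), (17, -65), (191, -49), (192, -50)]
```

move_arm(travel=[[-0.012, 0.008, -0.15], [-0.012, 0.008, -0.3], [-0.012, 0.008, -0.4], [-0.012, 0.008, -0.42], [-0.012, 0.008, -0.42]], rotation=[[0, 0, 0], [0, 0, 0], [0, 0, 0], [0, 0, 0], [0, 0, 0]], grip=[0, 0, 0, 0, 0])

```text
clock: 20.78
eef_pos: [0.4179, -0.2298, -0.0344]
orientation: [[-0.967, 0.256, -0.0], [0.256, 0.967, -0.0], [0.0, -0.0, -1.0]]
ft_force: [0.6, -0.2, 0.6]
finger_gap: 0.0852
```

move_arm(travel=[[0, 0, 0], [0, 0, 0], [0, 0, 0], [0, 0, 0], [0, 0, 0], [0, 0, 0]], rotation=[[0, 0, 0], [0, 0, 0], [0, 0, 0], [0, 0, 0], [0, 0, 0], [0, 0, 0]], grip=[0.1, 0.2, 0.3, 0.4, 0.4, 0.4], force=25)

```text
clock: 21.52
eef_pos: [0.4183, -0.2296, -0.0339]
orientation: [[-0.967, 0.256, 0.001], [0.256, 0.967, 0.0], [-0.001, 0.0, -1.0]]
ft_force: [-1.9, 1.7, 6.1]
finger_gap: 0.0616
```

move_arm(travel=[[0, 0, 0.1], [0, 0, 0.5], [0, 0, 0.83], [0.4, -0.5, 0.83], [0.5, -0.8, 0.83], [0.5, -0.8, 0.83]], rotation=[[0, 0, 0], [0, 0, 0], [0, 0, 0], [0, 0, 0.02], [0, 0, 0.046], [0, 0, 0.046]], grip=[0.4, 0.4, 0.4, 0.4, 0.4, 0.4])

```text
clock: 22.28
eef_pos: [0.4773, -0.3303, 0.0658]
orientation: [[-1.0, -0.028, -0.0], [-0.028, 1.0, -0.004], [0.001, -0.004, -1.0]]
ft_force: [-1.4, -0.2, -1.6]
finger_gap: 0.0613
```

Run:
```python
from ring import *
s=r.read_state(); c,a=snap('wrist','w12'); e=s['eef_pos']; print(e,s['finger_gap'],s['ft_force'],s['q'][6],np.degrees(np.arctan2(s['orientation'][1,1],s['orientation'][0,1])))
for h in (.0579,):
    C=ring(a,c,(e[0],e[1]-.001),e[2]+h); print(C); 
    for n in ('minenc','lsq'): print(n,marks(a,c,C[1][:2] if n=='minenc' else C[3][:2],e[2]+h,.020,.026))
```

```text
[ 0.47727954 -0.33034652  0.06581982] 0.06130546044998029 [-1.40629789 -0.18014901 -1.63190342] 2.4353810179175355 91.61900969838207
('minenc', array([ 0.4797, -0.3313,  0.0324]), 'lsq', array([ 0.4785, -0.3315,  0.0294]))
minenc [(29, -66), (30, -91), (31, -92), (32, -87), (33, -76), (34, -51), (207, -50), (208, -50)]
lsq [(29, -83), (30, -86), (31, -84), (32, -77), (33, -53), (207, -58), (208, -59), (209, -58)]
```

The ring is held with its marks at about 29.5°, which is 15° anticlockwise of the lamp's, as wanted. Moving over the lamp.

move_arm(travel=[[0.17, -0.37, 0], [0.347, -0.735, 0], [0.347, -0.735, 0], [0.347, -0.735, -0.15], [0.347, -0.735, -0.25], [0.347, -0.735, -0.25], [0.347, -0.735, -0.25]], rotation=[[0, 0, 0], [0, 0, 0], [0, 0, 0], [0, 0, 0], [0, 0, 0], [0, 0, 0], [0, 0, 0]], grip=[0.4, 0.4, 0.4, 0.4, 0.4, 0.4, 0.4])

```text
clock: 23.2
eef_pos: [0.5197, -0.4133, 0.0354]
orientation: [[-1.0, -0.031, 0.0], [-0.031, 1.0, 0.0], [-0.0, 0.0, -1.0]]
ft_force: [0.1, -0.1, -1.2]
finger_gap: 0.0615
```

Run:
```python
from ring import *
s=r.read_state(); c,a=snap('wrist','w13'); e=s['eef_pos']; print(e,s['finger_gap'],s['ft_force'],s['q'])
print(marks(a,c,(e[0],e[1]-.0012),e[2]+.0579,.020,.026))
# lip opening: inner radius 15 at z top ; glass seen through it
P=proj(c,[[e[0],e[1]-.0012,e[2]+.0579],[.519,-.4201,.068],[.519,-.4201,.017]]); print(P)
x,y=P[0].astype(int); cv2.imwrite('pics/w13c.png',cv2.resize(a[y-110:y+110,x-140:x+140],(0,0),fx=2.8,fy=2.7,interpolation=cv2.INTER_CUBIC)[:,:,::-1])
```

```text
[ 0.51970014 -0.41326918  0.03538388] 0.06145343707650797 [ 0.10038486 -0.14042262 -1.15713084] [ 0.15533716  0.67884723  0.71034116  1.47619912 -0.46341252  1.15880403
  2.54421224]
[(27, -66), (28, -85), (29, -87), (30, -79), (208, -62), (209, -75), (210, -73), (211, -69)]
[[316.20147351 294.40424933]
 [304.2123444  262.10806547]
 [307.123535   222.30290944]]
```

move_arm(travel=[[0, 0, 0.03], [-0.006, -0.043, 0.03], [-0.006, -0.043, 0.03], [-0.006, -0.043, 0.0]], rotation=[[0, 0, 0], [0, 0, 0], [0, 0, 0], [0, 0, 0]], grip=[0.4, 0.4, 0.4, 0.4])

```text
clock: 23.75
eef_pos: [0.5189, -0.4193, 0.0352]
orientation: [[-1.0, -0.03, 0.0], [-0.03, 1.0, -0.0], [-0.0, -0.0, -1.0]]
ft_force: [1.2, -0.3, -0.9]
finger_gap: 0.0616
```

Run:
```python
from ros import *
s=r.read_state(); c,a=snap('wrist','w14'); e=s['eef_pos']; print(e,s['ft_force'])
g=cv2.cvtColor(a,cv2.COLOR_RGB2HSV)
# centre of ring's top circle vs expected: use outer marks midpoint along their line
from ring import marks
for dx in (-.001,0,.001): print(dx,marks(a,c,(e[0]+dx,e[1]-.0012),e[2]+.0579,.020,.026,6))
q=blob(a,(14,110,40),(34,255,255),(316,294),75)
x,y=316,290; cv2.imwrite('pics/w14c.png',cv2.resize(a[y-110:y+110,x-140:x+140],(0,0),fx=2.8,fy=2.7,interpolation=cv2.INTER_CUBIC)[:,:,::-1])
```

```text
[ 0.51885664 -0.41931155  0.03522753] [ 1.21716205 -0.31546589 -0.90875849]
-0.001 [(27, -69), (28, -68), (209, -71), (210, -83), (211, -82), (212, -78)]
0 [(28, -84), (29, -84), (30, -81), (208, -76), (209, -84), (210, -82)]
0.001 [(29, -92), (30, -92), (31, -92), (32, -82), (208, -80), (209, -78)]
```

move_arm(travel=[[0, 0.006, 0], [0, 0.006, -0.04], [0, 0.006, -0.08], [0, 0.006, -0.095], [0, 0.006, -0.095]], rotation=[[0, 0, 0], [0, 0, 0], [0, 0, 0], [0, 0, 0], [0, 0, 0]], grip=[0.4, 0.4, 0.4, 0.4, 0.4])

```text
clock: 24.42
eef_pos: [0.5187, -0.4181, 0.0234]
orientation: [[-1.0, -0.03, -0.001], [-0.03, 1.0, 0.0], [0.001, 0.0, -1.0]]
ft_force: [0.1, -0.0, -1.9]
finger_gap: 0.0617
```

move_arm(travel=[[0, 0, -0.012], [0, 0, -0.02], [0, 0, -0.02]], rotation=[[0, 0, 0], [0, 0, 0], [0, 0, 0]], grip=[0.4, 0.4, 0.4])

```text
clock: 24.8
eef_pos: [0.5188, -0.4182, 0.0212]
orientation: [[-1.0, -0.03, -0.0], [-0.03, 1.0, 0.0], [0.0, 0.0, -1.0]]
ft_force: [-0.1, -0.6, -1.6]
finger_gap: 0.0609
```

move_arm(travel=[[0, 0, -0.008], [0, 0, -0.008]], rotation=[[0, 0, 0], [0, 0, 0]], grip=[0.4, 0.4])

```text
clock: 25.05
eef_pos: [0.5188, -0.4182, 0.0203]
orientation: [[-1.0, -0.03, -0.0], [-0.03, 1.0, -0.0], [0.0, -0.0, -1.0]]
ft_force: [-0.0, 0.8, -1.5]
finger_gap: 0.0614
```

move_arm(travel=[[0, 0, -0.006], [0, 0, -0.006]], rotation=[[0, 0, 0], [0, 0, 0]], grip=[0.4, 0.4])

```text
clock: 25.3
eef_pos: [0.5188, -0.4183, 0.0196]
orientation: [[-1.0, -0.03, -0.0], [-0.03, 1.0, -0.0], [0.0, -0.0, -1.0]]
ft_force: [0.1, -0.7, -1.4]
finger_gap: 0.0616
```

move_arm(travel=[[0, 0, -0.006], [0, 0, -0.006]], rotation=[[0, 0, 0], [0, 0, 0]], grip=[0.4, 0.4])

```text
clock: 25.55
eef_pos: [0.5188, -0.4183, 0.019]
orientation: [[-1.0, -0.03, 0.0], [-0.03, 1.0, -0.0], [-0.0, -0.0, -1.0]]
ft_force: [-0.2, -0.6, -1.2]
finger_gap: 0.0615
```

move_arm(travel=[[0, 0, -0.005], [0, 0, -0.005]], rotation=[[0, 0, 0], [0, 0, 0]], grip=[0.4, 0.4])

```text
clock: 25.8
eef_pos: [0.5189, -0.4183, 0.0188]
orientation: [[-1.0, -0.03, 0.0], [-0.03, 1.0, -0.0], [-0.0, -0.0, -1.0]]
ft_force: [-1.5, 1.1, 4.0]
finger_gap: 0.0617
```

The ring rests on the thread at TCP z of about 0.019, so its origin is about 52.8 mm up (53 expected). I'll screw in at 20 N, following the 12 mm lead.

move_arm(travel=[[0, 0, -0.001], [0, 0, -0.004], [0, 0, -0.007], [0, 0, -0.01], [0, 0, -0.013], [0, 0, -0.016], [0, 0, -0.019], [0, 0, -0.022], [0, 0, -0.025], [0, 0, -0.025]], rotation=[[0, 0, -0.028], [0, 0, -0.056], [0, 0, -0.083], [0, 0, -0.111], [0, 0, -0.139], [0, 0, -0.167], [0, 0, -0.194], [0, 0, -0.222], [0, 0, -0.25], [0, 0, -0.25]], grip=[0.4, 0.4, 0.4, 0.4, 0.4, 0.4, 0.4, 0.4, 0.4, 0.4], force=20)

```text
clock: 27.05
eef_pos: [0.5193, -0.4184, 0.0158]
orientation: [[-0.031, 1.0, 0.0], [1.0, 0.031, -0.001], [-0.001, 0.0, -1.0]]
ft_force: [-0.8, 0.1, 5.0]
finger_gap: 0.0617
```

Run:
```python
from ring import *
s=r.read_state(); c,a=snap('wrist','w15'); e=s['eef_pos']; print(e,s['ft_force'],s['wrist_torque'],s['finger_gap'],s['q'])
print('jaw',np.degrees(np.arctan2(s['orientation'][1,1],s['orientation'][0,1])))
o=s['orientation']@np.array([0,-.0012,0])
print(marks(a,c,(e+o)[:2],e[2]+.0579,.020,.026,8))
```

```text
[ 0.51929819 -0.41840769  0.01577987] [-0.77470519  0.13017236  4.99092429] [ 0.23199512  0.16081422 -0.08013129] 0.06167064037084284 [-8.50124811e-04  8.48087492e-01  1.02673826e+00  1.49096079e+00
 -7.48977190e-01  1.22914574e+00  1.16097655e+00]
jaw 1.7534492912974902
[(119, -54), (120, -64), (121, -64), (122, -61), (123, -39), (297, -46), (298, -47), (299, -44)]
```

move_arm(travel=[[0, 0, -0.003], [0, 0, -0.005], [0, 0, -0.008], [0, 0, -0.011], [0, 0, -0.014], [0, 0, -0.016], [0, 0, -0.019], [0, 0, -0.019]], rotation=[[0, 0, -0.028], [0, 0, -0.056], [0, 0, -0.083], [0, 0, -0.111], [0, 0, -0.139], [0, 0, -0.167], [0, 0, -0.194], [0, 0, -0.194]], grip=[0.4, 0.4, 0.4, 0.4, 0.4, 0.4, 0.4, 0.4])

```text
clock: 28.1
eef_pos: [0.5199, -0.4183, 0.0134]
orientation: [[0.926, 0.376, 0.001], [0.376, -0.926, -0.001], [0.001, 0.001, -1.0]]
ft_force: [4.2, -0.6, 3.3]
finger_gap: 0.0615
```

```bash
cat > chk.py <<'E'
import sys
from ring import *
s=r.read_state(); c,a=snap('wrist',sys.argv[1]); e=s['eef_pos']; print(e,s['ft_force'],s['wrist_torque'],s['finger_gap'],s['q'][6],s['clock'])
print('jaw',np.degrees(np.arctan2(s['orientation'][1,1],s['orientation'][0,1])))
o=s['orientation']@np.array([0,-.0012,0])
print(marks(a,c,(e+o)[:2],e[2]+.0579,.020,.026,8))
E
python3 chk.py w16
```

```text
[ 0.5199481  -0.4182975   0.01335092] [ 4.18262424 -0.61884012  3.31799154] [-0.06380193 -0.74407461 -0.12161351] 0.06146199313061876 0.057583008997692815 28.1
jaw -67.89070379343165
[(46, -35), (47, -42), (48, -43), (49, -41), (230, -32), (231, -38), (232, -39), (233, -31)]
```

move_arm(travel=[[0.004, 0, -0.003], [0.004, 0, -0.005], [0.004, 0, -0.006], [0.004, 0, -0.006]], rotation=[[0, 0, -0.025], [0, 0, -0.05], [0, 0, -0.065], [0, 0, -0.065]], grip=[0.4, 0.4, 0.4, 0.4])

```text
clock: 28.65
eef_pos: [0.5202, -0.4186, 0.0132]
orientation: [[1.0, -0.022, 0.002], [-0.022, -1.0, -0.001], [0.002, 0.001, -1.0]]
ft_force: [3.3, 0.7, 7.0]
finger_gap: 0.0615
```

```bash
python3 chk.py w17
```

```text
[ 0.52023708 -0.41863947  0.01323774] [3.26548338 0.71294943 6.98966258] [ 0.07146089 -0.56002789 -0.10968477] 0.06146664457184025 -0.3207286838961999 28.65
jaw -91.25842052112309
[(22, -66), (23, -68), (24, -70), (25, -59), (207, -54), (208, -68), (209, -68), (210, -63)]
```

move_arm(travel=[[0, 0, -0.001], [0, 0, -0.002], [0, 0, -0.002]], rotation=[[0, 0, -0.014], [0, 0, -0.028], [0, 0, -0.028]], grip=[0.4, 0.4, 0.4])

```text
clock: 29.08
eef_pos: [0.5206, -0.4186, 0.0131]
orientation: [[0.981, -0.196, 0.002], [-0.196, -0.981, -0.001], [0.002, 0.001, -1.0]]
ft_force: [3.8, -0.3, 7.7]
finger_gap: 0.0612
```

```bash
python3 chk.py w18
```

```text
[ 0.52055908 -0.41860515  0.01312808] [ 3.77743727 -0.32798868  7.66791235] [ 0.14810807 -0.8112811  -0.15992553] 0.06124182275364741 -0.48501882163406285 29.075
jaw -101.32003038696178
[(12, -48), (13, -53), (14, -61), (15, -51), (198, -69), (199, -74), (200, -74), (201, -59)]
```

move_arm(travel=[[0, 0, -0.001], [0, 0, -0.001], [0, 0, -0.001]], rotation=[[0, 0, -0.014], [0, 0, -0.028], [0, 0, -0.028]], grip=[0.4, 0.4, 0.4])

```text
clock: 29.5
eef_pos: [0.521, -0.4185, 0.013]
orientation: [[0.931, -0.365, 0.003], [-0.365, -0.931, -0.001], [0.003, 0.0, -1.0]]
ft_force: [4.4, -0.7, 7.2]
finger_gap: 0.0612
```

```bash
python3 chk.py w19
```

```text
[ 0.5209699  -0.41853752  0.0130051 ] [ 4.37084422 -0.73525599  7.23331571] [ 0.07004428 -1.15473853 -0.33862731] 0.06124439958075668 -0.6501866752368459 29.5
jaw -111.37899642201431
[(1, -50), (2, -56), (3, -56), (4, -52), (188, -69), (189, -78), (190, -78), (191, -67)]
```

move_arm(travel=[[0, 0, 0], [0, 0, 0], [0, 0, 0]], rotation=[[0, 0, -0.014], [0, 0, -0.025], [0, 0, -0.025]], grip=[0.4, 0.4, 0.4])

```text
clock: 29.92
eef_pos: [0.5207, -0.4182, 0.0129]
orientation: [[0.863, -0.505, 0.002], [-0.505, -0.863, -0.0], [0.002, -0.001, -1.0]]
ft_force: [4.0, 0.3, 7.8]
finger_gap: 0.0616
```

```bash
python3 chk.py w20
```

```text
[ 0.5206623  -0.41819775  0.01290341] [3.96369762 0.31397637 7.83406758] [ 0.35905302 -0.72827617  0.25965014] 0.06160046962661376 -0.7974554289134116 29.925
jaw -120.32412940537698
[(182, -74), (183, -89), (184, -90), (185, -83), (353, -62), (354, -71), (355, -72), (356, -66)]
```

move_arm(travel=[[0, 0, 0], [0, 0, 0], [0, 0, 0]], rotation=[[0, 0, -0.014], [0, 0, -0.028], [0, 0, -0.028]], grip=[0.4, 0.4, 0.4])

```text
clock: 30.35
eef_pos: [0.5201, -0.4178, 0.0124]
orientation: [[0.761, -0.649, 0.001], [-0.649, -0.761, 0.0], [0.001, -0.001, -1.0]]
ft_force: [2.4, 2.1, 6.6]
finger_gap: 0.0616
```

```bash
python3 chk.py w21
```

```text
[ 0.52014112 -0.41782644  0.01244692] [2.390571   2.13453729 6.5955787 ] [ 0.54315182 -0.48769351 -0.05697751] 0.061563597625283316 -0.9644172986449931 30.35
jaw -130.4543640598863
[(181, -70), (182, -90), (183, -93), (184, -89), (185, -71), (352, -68), (353, -68), (354, -64)]
```

The ring turned only about 1° while the jaws turned 10°, so it is tight at about -2° with the 20 N fingers slipping. Now I back off a quarter turn with a firmer grip, following the lead upwards.

move_arm(travel=[[0, 0, 0.002], [0, 0, 0.002], [0, 0, 0.005], [0, 0, 0.008], [0, 0, 0.011], [0, 0, 0.014], [0, 0, 0.017], [0, 0, 0.02], [0, 0, 0.023], [0, 0, 0.026], [0, 0, 0.028], [0, 0, 0.028], [0, 0, 0.028]], rotation=[[0, 0, 0], [0, 0, 0], [0, 0, 0.028], [0, 0, 0.056], [0, 0, 0.083], [0, 0, 0.111], [0, 0, 0.139], [0, 0, 0.167], [0, 0, 0.194], [0, 0, 0.222], [0, 0, 0.25], [0, 0, 0.25], [0, 0, 0.25]], grip=[0.4, 0.4, 0.4, 0.4, 0.4, 0.4, 0.4, 0.4, 0.4, 0.4, 0.4, 0.4, 0.4], force=40)

```text
clock: 32.02
eef_pos: [0.5189, -0.4181, 0.0149]
orientation: [[0.655, 0.756, -0.0], [0.756, -0.655, 0.001], [0.0, -0.001, -1.0]]
ft_force: [-0.4, -1.4, -0.8]
finger_gap: 0.061
```

```bash
python3 chk.py w22
```

```text
[ 0.51893259 -0.41812062  0.01491401] [-0.3582437  -1.35685182 -0.84514299] [-0.16830196 -0.04792132 -0.01921588] 0.061015714069780264 0.4920253584974513 32.025
jaw -40.899576665582735
[(84, -46), (85, -50), (86, -50), (87, -49), (267, -40), (268, -49), (269, -51), (270, -47)]
```

move_arm(travel=[[0, 0, 0.002], [0, 0, 0.002], [0, 0, 0.002]], rotation=[[0, 0, 0.017], [0, 0, 0.017], [0, 0, 0.017]], grip=[0.4, 0.4, 0.4], force=30)

```text
clock: 32.45
eef_pos: [0.5191, -0.4181, 0.0152]
orientation: [[0.571, 0.821, -0.001], [0.821, -0.571, 0.0], [0.0, -0.001, -1.0]]
ft_force: [-0.6, -0.7, -2.6]
finger_gap: 0.061
```

```bash
python3 chk.py w23
python3 - <<'E'
from h import *
a=cv2.imread('pics/w23.png'); c,t=snap('top','top2'); cv2.imwrite('pics/fin.png',np.vstack([cv2.resize(a[120:400,100:540],(0,0),fx=1.25,fy=1.25)[:340],cv2.resize(t[150:260,250:470],(550,250),interpolation=cv2.INTER_CUBIC)[:,:,::-1]]))
E
```

```text
[ 0.51908598 -0.41805303  0.01524788] [-0.61180683 -0.73333642 -2.58260506] [-0.14986081  0.02026576 -0.02348146] 0.06101646238201753 0.5888749133540778 32.45
jaw -34.7912284257402
[(91, -50), (92, -51), (93, -51), (94, -44), (273, -43), (274, -50), (275, -51), (276, -47)]
```

View pics/fin.png

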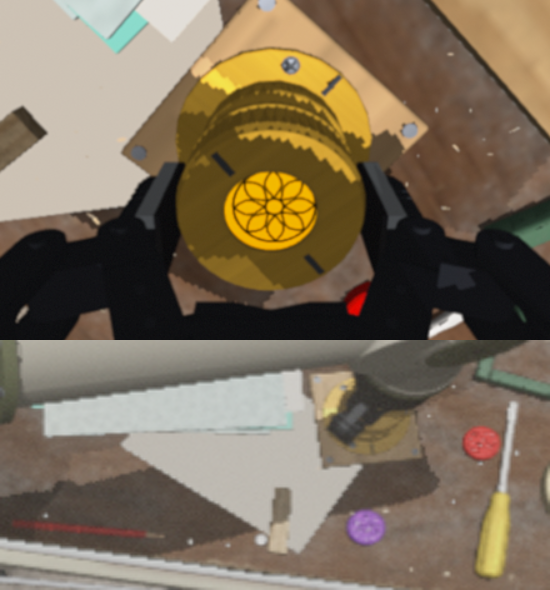

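The last view shows the glass centred and flat under the ring, the fingers still gripping it, and the pencil, the screwdriver and the look-alikes in place.

```bash
python3 -c "
from workcell import r
print(r.close_job())"
```

```text
the job is handed in; nothing more can be done
None
```

I handed the job in at 32.5 s of 72 s. The roundel is in its seat, the ring was screwed down tight and then backed off a quarter turn, and the fingers still grip the ring at 30 N.

**Roundel:** I lifted it by its edge, the pads covering only about the upper 6.5 mm. After release, the camera showed it flat and central to within about 0.5 mm.

**Ring:** I set it on the thread at about 52.8 mm, where 53 was expected, and screwed it clockwise at 20 N until the fingers slipped. That means it was tight, with its marks about 16° clockwise of the lamp's. I then backed it off about 95°, which lifted it roughly 3 mm.

**Last checks:**
- The ring's marks are about 79° from the lamp's, roughly 11° short of square. The ring tightened slightly past alignment, so I split the difference between an exact quarter turn and square.
- The wrist force is about 2.7 N, close to the ring's weight.
- The pencil, the screwdriver and the two look-alikes are where they were. The brush was outside the last picture, but nothing moved near it.

**Disagreements:**
- A gentle touch on bare table (23 N) showed the fingertips about 34 mm behind the reported TCP, with the gap at 37 mm. I used that offset throughout.
- The gap reading was 35 mm on the 37 mm glass. The size of the rosette in the image showed the pads were still on the edge.

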